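# Reload the stapler magazine

## Robot

A 7-joint arm with a two-finger parallel gripper is mounted at the origin on a cart in front of the work surface, level with it; the furniture and walls round the work are solid. World frame = base frame: x ahead of the robot, y to its left, z up, the work surface at z = 0. Lengths are in mm, angles in rad, forces in N, time in s.
With the tool pointing down it reaches from about 400 to 850 mm from the base axis. Payload 4.4 kg.
Tool frame: the origin (TCP) lies at the very end of the fingers, on their centre line; the grasp point (between the pads) lies 19 mm behind it; z points along the fingers, y is the line along which they close (so a half turn about z gives the same grasp; the last joint's range is limited). The gripper opens to 94 mm and grips with 3 to 60 N. Pads are 16 mm wide; open, the fingers measure 119 mm over their backs; the gripper's body (75 mm by 177 mm) begins 78 mm behind the grasp point.
Start: joints at [1.083, 0.628, 0.038, 1.517, -0.027, 0.996, -0.02], TCP at [266.141, -593.032, 205.478] pointing down, gripper open.
Joint ranges: [-3.06, 3.06], [-0.37, 2.12], [-1.25, 1.32], [0.18, 2.47], [-1.1, 4.24], [0.23, 1.98], [-2.94, 2.94]. Speed limits (rad/s): [2.57, 2.57, 3.14, 3.14, 3.14, 3.14, 3.14].

## Interface

Orientations are given as a unit quaternion [x, y, z, w].
In Python, from cell import get_obs, vision, order gives the robot as it stands.
- The arm moves only by the tool carry_out, never from a script. Its argument "deltas" is a list of rows, each a list of 7 numbers: the shift along the world's x, y, z each as a share of 2 cm, from -1 to 1, then the turn, a rotation vector about the world's x, y, z each as a share of 8 degrees, from -1 to 1, then the opening, from 0 (shut) to 1 (fully open). A call has 1 to 12 rows; each row shifts and turns the commanded pose from where the row before left it; what a row does not reach is not made up. A row lasts 1/10 s, in which the tool goes at most 50 mm and 8.59 degrees, less where a joint would pass 70% of its speed; a pose out of reach is approached as far as the arm can. A call with a number of a shift or a turn outside -1 to 1 is refused whole. A call with a gripper value outside its range is refused whole. The fingers move at their own pace and stop on an object; the grip force is fixed at half the most. Time passes only in rows, so rows that do not move let the fingers close. It gives the time, the measured TCP pose, the force, the opening and the grip force at its end, in the units of the state.
- get_obs(): the state, without advancing time (a new reading comes with each control period).
- vision.capture(name): name is "side" or "top" or "wrist"; returns (picture, depth): 400x640x3 uint8, red, green, blue; 400x640 float32, mm along the optical axis (not along the pixel's ray), 0 where there is no reading.
- vision.calibration(name): a dict with "fx", "fy", "cx", "cy" (pixels), "extrinsics" (4x4, takes a point from camera to world coordinates). Camera axes: x right, y down, z forward; pixel columns grow to the right and rows downward; lengths in mm; the calibration is good to about 2 mm. A picture is of the moment at which its call begins: read the wrist's pose just before it. calibration takes no time and is no camera call; for the wrist camera it gives the pose at the moment of the call.
- order.finish_job(): hands the job in; it is judged then, once.
Trained networks look in the newest picture that a camera, given by its name, has taken for a name from the list of things; names that differ only in an ending like _2 or _b are one class to them, and where a whole thing is asked for, a point or a joint stands for the part that bears it (a point fixed in the world has none). Each returns a list of dicts, best first, with "p" (0 to 1); they miss things now and then, are a little off and sometimes report something else, mostly with a low value. They report only what shows in the picture. A call takes as long as a camera call. They do not tell look-alikes from the thing itself.
- vision.masks_of(query, camera): "mask" (400x640 bool, what is visible of it) and "pixel" ([column, row] in pixels, amid what is visible of it).
- vision.place_of(query, camera): "pixel" ([column, row] in pixels: a listed point, or the origin of a listed thing).
The state is a dict: "time_s": time; "q": joint angles; "joint_velocities": joint speeds; "joint_efforts": joint torques, N m; "tool_pos": TCP position; "tool_rot": TCP orientation; "force": force on the tool from outside, world axes, zero at the start; "wrist_torque": the same for the moment, N m; "gripper_width": finger opening in mm; "grasp_force": force on a finger pad.
Only numpy, scipy, OpenCV 4.12 (cv2) and the standard library are available. Lean on these libraries where they do the work, as an engineer would, in place of code of your own. Each camera call takes 0.05 s, during which the arm holds its last target. There are 200 camera calls.

## Task

Reload the stapler magazine on the saw table: take the long staple strip, push its end back against the spring follower, let it down flat on the channel floor between the follower and the nose stop, and let go. Then slide the cover rail fully home over it. Be gentle with the strip, it breaks if it is rammed into the magazine, and leave the short strip, bolt, tape measure and screwdriver where they are.

Things in the scene. Friction and masses are not known exactly. Their poses are not given: they have to be found in the camera images.
- cradle: Plywood board 250 x 74 x 8 mm fixed flat on the table; four clamp jaws (tops at z = 18 mm) hold an aluminium stapler magazine on it. Origin: centre of its underside; x runs along the channel from nose to follower, z up. The magazine is clamped off its middle place by an unmeasured constant shift s along x, -18 to +18 mm: find it by touch or sight. All x in these texts are cradle x at s = 0: add s.
- channel (a point): Point of the cradle at x = 28, z = 14 mm: where (plus s) the seated strip's origin comes to lie, on the channel floor. The channel is 16.5 mm wide inside, centred on y = 0, open above; side walls 24 mm wide over all rise to z = 27 mm, slightly flared at the top. The strip's upper half stays above them and can be held there. Axes as the cradle's.
- nose_place (a point): Point of the cradle where (plus s) the nose stop's inner face, towards +x, has its top edge: x = -14, z = 24 mm. The nose stop is a small steel block across the channel, 6 mm thick, 10 mm high above the channel floor. The strip's front end must come down behind it (+x side). Axes as the cradle's.
- follower_place (a point): Point of the cradle at x = 56, z = 33 mm, on the face (plus s) of the resting spring follower: black block, 15 mm wide, z = 15 to 51 mm, facing -x. It slides to +x at most 20 mm, to a hard stop; resists 3 N at once, 2 N more per 10 mm. Rest gap to the nose is 70 mm, so the strip, held above the nose, must push it back over 14 and under 20 mm, then be lowered down its face.
- tab_place (a point): Point of the cradle where (plus s) the middle of the cover rail's push tab stands when the rail is home: x = 2, z = 59 mm. The tab is an upright plate on the rail's middle, 8 mm along x, 26 mm wide, z = 47 to 71 mm. With the rail open by v the tab is at x = 2 mm + s - v. Axes as the cradle's.
- strip: The long staple strip: one stiff bar of steel staples, 84 mm long (x), 13 mm wide (y), 28 mm high (z), about 90 g, standing crown up on the saw table; both ends alike. Origin: centre of the underside. Once seated and let go, the follower presses it with about 6 N against the nose stop.
- cover (a joint): Cover rail: dark steel sleeve 44 mm long, 31 mm wide, top at z = 47 mm, with a push tab on it; slides along the magazine with about 3 N friction and stays where left. Value in m: 0 = fully home at a hard stop over the strip's nose end; grows as it opens towards cradle -x, at most 0.104; starts open. Inside 25 mm wide, roof at z = 44 mm: it passes only over a strip that is fully down.
- short_strip: Left-over strip of the same staples, only 40 mm long, 13 mm wide, 28 mm high, standing on the table; to be left alone. Origin: centre of the underside, x along it.
- bolt: Hexagon bolt 67 x 18 x 16 mm lying near the right-hand strip; to be left alone. Origin: centre of the underside.
- tape_measure: Blue tape measure 82 x 44 x 68 mm; to be left alone. Origin: centre of the underside.
- screwdriver: Red-handled screwdriver 216 x 33 x 34 mm, lying; to be left alone. Origin: centre of the underside.
Things that resemble listed ones, but are neither listed nor needed, are in the scene too. What is shaped like the strip but red is not meant.

How it is judged (in metres and radians):
On the way:
1. the long strip lies on the channel floor between nose stop and follower while the cover rail is still open (z of strip in the frame of cradle between 0.012 and 0.0165 m and y of strip in the frame of cradle between -0.0025 and 0.0025 m and x of strip in the frame of cradle between 0.005 and 0.055 m and angle between the x axis of strip and the x axis of cradle, either way round below 0.06 rad and value of joint cover above 0.06 m), for 0.2 s.
At the end, for the whole second after the job is handed in: The long strip lies at rest on the channel floor between nose stop and follower (its origin 12 to 16.5 mm above the cradle's underside, within 2.5 mm of the channel's centre line, 5 to 55 mm along cradle x, within 0.06 rad of the channel's direction), and the cover rail is home to within 3 mm (z of strip in the frame of cradle between 0.012 and 0.0165 m and y of strip in the frame of cradle between -0.0025 and 0.0025 m and x of strip in the frame of cradle between 0.005 and 0.055 m and angle between the x axis of strip and the x axis of cradle, either way round below 0.06 rad and value of joint cover below 0.003 m and linear speed of strip below 0.01 m/s); the robot touches nothing.
It fails at once if the long strip is pressed against the magazine or cradle with more than 30 N (contact force between strip and cradle above 30 N).
It fails at once if the short strip, bolt, tape measure or screwdriver is moved by more than 25 mm (distance of any of short_strip, bolt, tape_measure, screwdriver from where it was at the start of the episode above 0.025 m).
It also fails if it takes over 64 s, if anything falls off the work surface, if the arm or the gripper's body presses on something with over 40 N, if the wrist force passes 120 N, or if a joint passes its speed limit or range.

## Working session

There is one attempt and no reset: what is moved stays moved. The work goes in short steps, Python scripts to look and compute and a tool call to move; the robot and the scene stay as the last step left them, time stands still between calls to the robot, and variables do not carry over. Pictures are saved under pics/ and viewed, at most 10 in all, crops included, and the job is handed in when it is done.

Besides the shell and the picture viewer there is one more tool, called by a JSON object that holds its "api" and its "payload", one argument or row to a line. carry_out: Moves the arm, as the interface text tells. Its arguments: {"type":"object","properties":{"deltas":{"type":"array"}},"required":["deltas"]}

```bash
mkdir -p pics; ls
cat > h.py <<'E'
import numpy as np, cv2, json
from cell import get_obs, vision, order
def cap(n):
    c=vision.calibration(n); p,d=vision.capture(n); return p,d,c
def ray(c,px,z):
    E=np.array(c["extrinsics"]); v=E[:3,:3]@np.array([(px[0]-c["cx"])/c["fx"],(px[1]-c["cy"])/c["fy"],1]); o=E[:3,3]
    return o+v*(z-o[2])/v[2]
def cloud(c,d):
    E=np.array(c["extrinsics"]); v,u=np.mgrid[:d.shape[0],:d.shape[1]]
    P=np.stack([(u-c["cx"])/c["fx"]*d,(v-c["cy"])/c["fy"]*d,d],-1)@E[:3,:3].T+E[:3,3]
    P[d<=0]=np.nan; return P
E
python3 - <<'E'
from h import *
o=get_obs(); print({k:np.round(v,3) for k,v in o.items()})
for n in("top","side"):
    p,d,c=cap(n); cv2.imwrite(f"pics/{n}0.png",p[...,::-1]); P=cloud(c,d)
    print(n,c["fx"],np.round(c["extrinsics"],2).tolist())
    for q in ["strip","short_strip","cradle","bolt"]:
        for m in vision.masks_of(q,n)[:3]:
            k=m["mask"]; print(q,round(m["p"],2),np.round(m["pixel"]),k.sum(),np.round(np.nanmedian(P[k],0)))
    for q in ["channel","nose_place","follower_place","tab_place","strip"]:
        for m in vision.place_of(q,n)[:2]:
            print(q,round(m["p"],2),np.round(m["pixel"],1))
E
```

```text
pics
{'time_s': np.float64(0.0), 'q': array([ 1.083,  0.629,  0.038,  1.518, -0.027,  0.996, -0.02 ]), 'joint_velocities': array([-0.   ,  0.002,  0.   , -0.001, -0.001,  0.001,  0.002]), 'joint_efforts': array([-1.0000e-03, -5.4973e+01,  1.1430e+00, -1.8663e+01, -5.2000e-02,
        2.4000e-02,  0.0000e+00]), 'tool_pos': array([ 265.851, -592.441,  204.575]), 'tool_rot': array([ 0.978,  0.209, -0.   , -0.001]), 'force': array([-0.728,  0.466, -0.473]), 'wrist_torque': array([ 0.007, -0.026, -0.05 ]), 'grasp_force': np.float64(0.0), 'gripper_width': np.float64(94.28)}
top 421.21817145809723 [[0.03, -0.98, 0.17, 396.82], [-1.0, -0.03, -0.02, -157.65], [0.02, -0.17, -0.98, 1071.82], [0.0, 0.0, 0.0, 1.0]]
strip 0.68 [372. 245.] 153 [ 467. -304.   28.]
strip 0.59 [286. 166.] 186 [660. -92.  28.]
strip 0.53 [321. 141.] 217 [ 738. -175.   27.]
short_strip 0.55 [230. 182.] 108 [623.  51.  28.]
cradle 0.96 [283. 243.] 2993 [469. -74.  11.]
channel 0.97 [266.4 237.7]
channel 0.64 [232.6 182.8]
nose_place 0.76 [282.1 241.8]
follower_place 0.9 [251.6 237.8]
tab_place 0.82 [274.6 240.2]
strip 0.73 [290.4 165.5]
strip 0.64 [367.8 247.2]
side 444.03078401810797 [[-0.85, -0.33, 0.42, 235.97], [-0.53, 0.49, -0.69, 435.26], [0.02, -0.81, -0.59, 569.52], [0.0, 0.0, 0.0, 1.0]]
strip 0.81 [417. 207.] 537 [ 459. -299.   18.]
strip 0.74 [278. 224.] 580 [656. -91.  19.]
strip 0.66 [270. 191.] 254 [ 737. -171.   26.]
short_strip 0.54 [242. 278.] 375 [619.  54.  20.]
cradle 0.86 [354. 278.] 4914 [462. -53.  14.]
bolt 0.5 [243. 279.] 346 [619.  54.  22.]
channel 0.95 [348.4 281.7]
channel 0.5 [361.5 186.6]
nose_place 0.8 [361.2 264.8]
tab_place 0.98 [358.9 253. ]
strip 0.85 [282.  228.8]
strip 0.62 [416.5 211. ]
```

View pics/top0.png

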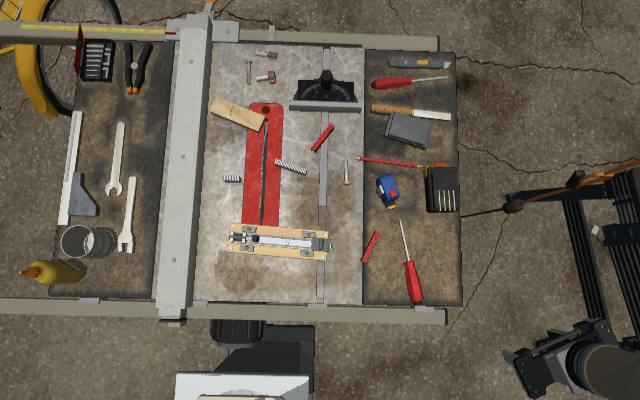

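View pics/side0.png

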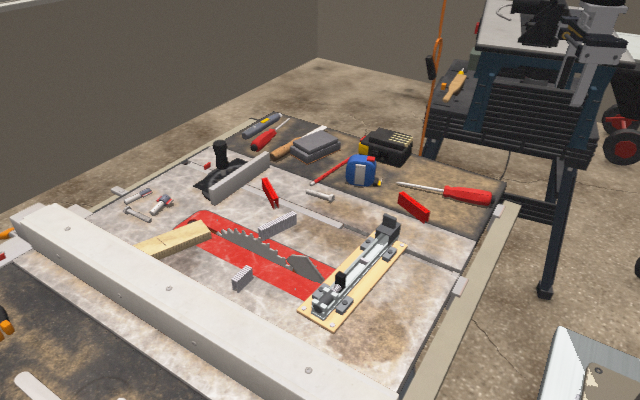

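Candidates for the long strip, in top-picture pixels:
- (290,166): silver, long
- (232,178): silver, short
- (321,138) and (370,246): red
- bolt/screw near (346,172)

I choose (290,166). Next I'll measure it and take a close crop.

Run:
```python
from h import *
for n in("top","side"):
    p,d,c=cap(n); P=cloud(c,d)
    x0,y0,x1,y1=(210,110,350,270) if n=="top" else (220,170,420,340)
    k=(750//(x1-x0))
    k=min(k,600//(y1-y0))
    cv2.imwrite(f"pics/{n}1.png",cv2.resize(p[y0:y1,x0:x1,::-1],None,fx=k,fy=k,interpolation=cv2.INTER_CUBIC))
    m=[m for m in vision.masks_of("strip",n) if abs(np.nanmedian(P[m["mask"]],0)[0]-657)<25][0]["mask"]
    m=cv2.dilate(m.astype(np.uint8),np.ones((5,5)))>0
    Q=P[m&(P[...,2]>22)&(P[...,2]<36)]
    r=cv2.minAreaRect(Q[:,:2].astype(np.float32)); print(n,"strip",len(Q),r,np.nanmedian(Q[:,2]))
    m=vision.masks_of("cradle",n)[0]["mask"]; m=cv2.dilate(m.astype(np.uint8),np.ones((3,3)))>0
    Q=P[m&(P[...,2]>4)&(P[...,2]<14)]
    r=cv2.minAreaRect(Q[:,:2].astype(np.float32)); print(n,"cradle",len(Q),r,np.nanmedian(Q[:,2]))
    # heights around
    B=P[(P[...,0]>480)&(P[...,0]<800)&(P[...,1]>-130)&(P[...,1]<100)&(P[...,2]>32)]
    print("tall",len(B),np.round(np.percentile(B,[1,50,99],axis=0)))
```

```text
top strip 177 ((661.2862548828125, -96.00283813476562), (82.27378845214844, 14.50500774383545), 72.76891326904297) 28.17523543480729
top cradle 1702 ((470.845458984375, -77.29579162597656), (261.64508056640625, 77.41744995117188), 87.41526794433594) 8.32854652388096
tall 130 [[ 481. -116.   32.]
 [ 554.  -25.   36.]
 [ 703.   53.   51.]]
side strip 264 ((658.671630859375, -80.43431091308594), (112.64942169189453, 36.27580642700195), 89.2025375366211) 27.381350326654058
side cradle 2424 ((468.8131103515625, -75.69233703613281), (259.64776611328125, 76.07408142089844), 86.49358367919922) 8.032833381960643
tall 267 [[480. -28.  32.]
 [555. -24.  36.]
 [703.  45.  46.]]
```

View pics/top1.png

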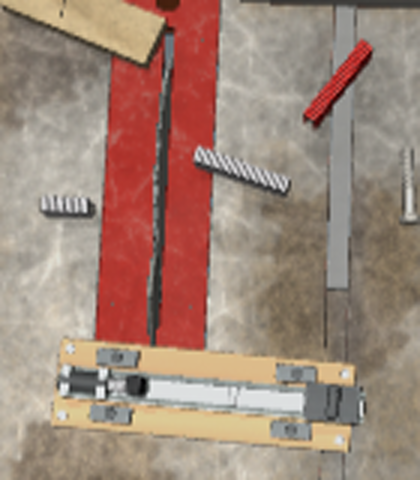

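The crop shows the long silver strip at (243,168). The red look-alike is at (338,82), the short strip at (66,205), and the saw blade runs at crop column 160. The magazine lies along the bottom with its open cover at the right, so cradle +x points left, which is world +y.

{"api": "carry_out", "payload": {
  "deltas": [
    [0.6,1,0.2,0,0,0.25,1],
    [0.6,1,0.2,0,0,0.25,1],
    [0.6,1,0.2,0,0,0.25,1],
    [0.6,1,0.2,0,0,0.25,1],
    [0.6,1,0.2,0,0,0.25,1],
    [0.6,1,0.2,0,0,0.25,1],
    [0.6,1,0.2,0,0,0.25,1],
    [0.6,1,0.2,0,0,0.25,1],
    [0.6,1,0.2,0,0,0.25,1],
    [0.6,1,0.2,0,0,0.25,1],
    [0.6,1,0.2,0,0,0.25,1],
    [0.6,1,0.2,0,0,0.25,1]
  ]
}}

```text
time_s: 2.5
tool_pos: [410.9, -351.3, 254.0]
tool_rot: [0.912, 0.409, 0.0, 0.0]
force: [0.7, 0.3, 0.7]
gripper_width: 93.9
grasp_force: 0.0
```

{"api": "carry_out", "payload": {
  "deltas": [
    [0.6,1,0.2,0,0,0.25,1],
    [0.6,1,0.2,0,0,0.25,1],
    [0.6,1,0.2,0,0,0.25,1],
    [0.6,1,0.2,0,0,0.25,1],
    [0.6,1,0.2,0,0,0.25,1],
    [0.6,1,0.2,0,0,0.25,1],
    [0.6,1,0.2,0,0,0.25,1],
    [0.6,1,0.2,0,0,0.25,1],
    [0.6,1,0.2,0,0,0.25,1],
    [0.6,1,0.2,0,0,0.25,1],
    [0.6,1,0.2,0,0,0.25,1],
    [0.6,1,0.2,0,0,0.25,1]
  ]
}}

```text
time_s: 3.7
tool_pos: [554.4, -111.2, 301.9]
tool_rot: [0.807, 0.59, -0.0, 0.0]
force: [0.0, -0.6, -0.3]
gripper_width: 93.7
grasp_force: 0.0
```

{"api": "carry_out", "payload": {
  "deltas": [
    [0,0,0,0,0,0,1],
    [0,0,0,0,0,0,1]
  ]
}}

```text
time_s: 3.9
tool_pos: [553.7, -112.7, 301.4]
tool_rot: [0.808, 0.589, -0.0, 0.0]
force: [-0.9, -0.8, -0.7]
gripper_width: 93.6
grasp_force: 0.0
```

Run:
```python
from h import *
from scipy.spatial.transform import Rotation as R
o=get_obs(); print(o["time_s"],np.round(o["tool_pos"],1),np.round(o["tool_rot"],3),np.round(o["q"],2))
print(np.round(np.array(R.from_quat(o["tool_rot"]).as_matrix())[:,1],3))
p,d,c=cap("wrist"); P=cloud(c,d); cv2.imwrite("pics/w2.png",p[...,::-1]); np.savez("w2",P=P)
print(np.round(c["extrinsics"],3).tolist())
for q in ["strip","short_strip","cradle"]:
    for m in vision.masks_of(q,"wrist")[:3]:
        k=m["mask"]; print(q,round(m["p"],2),np.round(m["pixel"]),k.sum(),np.round(np.nanmedian(P[k],0)))
        zr=(4,13) if q=="cradle" else (22,36)
        Q=P[cv2.dilate(k.astype(np.uint8),np.ones((3,3)))>0]; Q=Q[(Q[:,2]>zr[0])&(Q[:,2]<zr[1])]
        if len(Q)>10: print("  rect",cv2.minAreaRect(Q[:,:2].astype(np.float32)),np.median(Q[:,2]))
for q,z in [("channel",14),("nose_place",24),("follower_place",33),("tab_place",59),("strip",0)]:
    for m in vision.place_of(q,"wrist")[:2]:
        print(q,round(m["p"],2),np.round(m["pixel"],1),np.round(ray(c,m["pixel"],z),1))
```

```text
3.9 [ 553.7 -112.7  301.4] [ 0.808  0.589 -0.     0.   ] [ 0.33  0.42 -0.26  1.62  0.12  1.12 -0.27]
[ 0.952 -0.305 -0.   ]
[[0.952, -0.295, -0.077, 574.849], [-0.305, -0.922, -0.239, -43.466], [-0.0, 0.251, -0.968, 480.638], [0.0, 0.0, 0.0, 1.0]]
strip 0.74 [304. 280.] 572 [ 464. -299.   26.]
  rect ((461.33343505859375, -301.4707946777344), (14.758946418762207, 83.13410949707031), 64.5075454711914) 27.500433656230655
strip 0.61 [434. 170.] 408 [ 738. -172.   28.]
  rect ((740.5855712890625, -174.73599243164062), (12.927692413330078, 83.64703369140625), 54.93692398071289) 27.98576137992157
strip 0.6 [376. 139.] 656 [658. -93.  28.]
  rect ((659.4552001953125, -94.31369018554688), (82.8742446899414, 13.373620986938477), 72.64665222167969) 28.07170421856563
short_strip 0.74 [327.  52.] 366 [623.  53.  28.]
  rect ((624.2092895507812, 52.450653076171875), (13.097722053527832, 39.660194396972656), 0.09503152221441269) 28.331083086056026
cradle 0.83 [261. 153.] 6570 [475. -61.  13.]
  rect ((469.0235290527344, -73.04795837402344), (255.61666870117188, 74.32527923583984), 86.53857421875) 7.948329791504932
channel 0.89 [258.3 148.2] [472.1 -48.7  14. ]
nose_place 0.87 [261.3 168.6] [467.2 -81.2  24. ]
follower_place 0.7 [246.9 126. ] [471.5 -11.2  33. ]
tab_place 0.79 [256.4 164. ] [470.9 -69.5  59. ]
strip 0.84 [431.5 168.9] [ 742.4 -173.6    0. ]
strip 0.83 [302.4 276.3] [ 463.5 -302.2   -0. ]
```

View pics/w2.png

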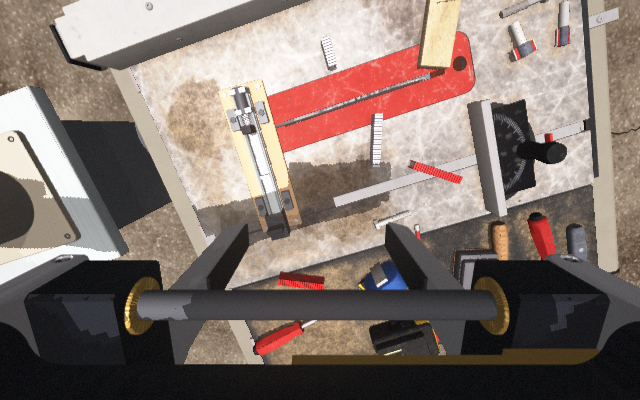

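The wrist picture shows the strip at (377,139) between the fingers' side, and the magazine from (240,95) to (278,225) with its cover at the lower end. Next I'll profile the magazine in the depth cloud to get s.

Run:
```python
from h import *
P=np.load("w2.npz")["P"]
a=np.radians(86.54); c0=np.array([469.0,-73.8]); ex=np.array([np.cos(a),np.sin(a)]); ey=np.array([-ex[1],ex[0]])
X=(P[...,:2]-c0)@ex; Y=(P[...,:2]-c0)@ey; Z=P[...,2]
b=(abs(X)<140)&(abs(Y)<45)
m=b&(Z>5)&(Z<11)
print("board x",np.percentile(X[m],[.5,99.5]),"y",np.percentile(Y[m],[.5,99.5]))
for x in np.arange(-128,128,4):
    r=[]
    for ylo,yhi in((-14,-8),(-5,5),(8,14)):
        k=b&(X>=x)&(X<x+4)&(Y>ylo)&(Y<yhi)
        r.append("%3d/%3d"%(np.median(Z[k]),np.max(Z[k])) if k.any() else "-")
    print(x,r)
for lo,hi,n in((34,60,"high"),(23,30,"wall")):
    for x0 in range(-120,120,30):
        k=b&(Z>lo)&(Z<hi)&(X>x0)&(X<x0+30)
        if k.sum()>8: print(n,x0,k.sum(),np.round(np.percentile(Y[k],[2,50,98]),1))
```

```text
board x [-119.12788929  127.64519282] y [-36.97140569  36.38097556]
-128 ['  0/ 46', ' 46/ 46', ' 46/ 46']
-124 [' 46/ 47', ' 46/ 47', ' 46/ 47']
-120 [' 46/ 47', ' 46/ 48', ' 46/ 48']
-116 [' 47/ 48', ' 46/ 47', ' 46/ 47']
-112 [' 46/ 46', '-', '-']
-108 [' 58/ 71', ' 70/ 71', ' 70/ 70']
-104 [' 65/ 71', ' 70/ 72', ' 71/ 72']
-100 [' 53/ 69', ' 54/ 71', ' 54/ 69']
-96 [' 46/ 47', ' 46/ 48', ' 47/ 47']
-92 [' 47/ 48', ' 46/ 48', ' 47/ 47']
-88 [' 46/ 47', ' 45/ 48', ' 36/ 47']
-84 [' 31/ 47', ' 14/ 47', ' 31/ 48']
-80 [' 23/ 26', ' 13/ 15', ' 24/ 27']
-76 [' 20/ 28', ' 13/ 15', ' 24/ 26']
-72 [' 15/ 27', ' 13/ 16', ' 24/ 26']
-68 [' 17/ 27', ' 13/ 15', ' 24/ 27']
-64 [' 23/ 25', ' 14/ 15', ' 24/ 28']
-60 [' 18/ 26', ' 13/ 14', ' 24/ 26']
-56 [' 20/ 27', ' 13/ 15', ' 25/ 27']
-52 [' 13/ 26', ' 14/ 15', ' 24/ 27']
-48 [' 18/ 28', ' 13/ 16', ' 24/ 26']
-44 [' 18/ 26', ' 14/ 15', ' 25/ 28']
-40 [' 17/ 27', ' 13/ 15', ' 25/ 26']
-36 [' 17/ 28', ' 13/ 15', ' 23/ 28']
-32 [' 18/ 27', ' 13/ 14', ' 26/ 27']
-28 [' 19/ 27', ' 14/ 23', ' 24/ 28']
-24 [' 15/ 26', ' 24/ 25', ' 24/ 26']
-20 [' 18/
[... 1059 characters left out ...]
 ' 36/ 39', ' 26/ 27']
100 [' 17/ 29', ' 35/ 37', ' 27/ 30']
104 [' 24/ 31', ' 35/ 38', ' 26/ 27']
108 [' 24/ 35', ' 35/ 38', ' 26/ 35']
112 [' 33/ 37', ' 36/ 37', ' 35/ 38']
116 [' 34/ 37', ' 36/ 37', ' 36/ 37']
120 ['  8/ 21', ' 35/ 37', ' 26/ 26']
124 ['  7/  8', '  7/  9', '  8/  8']
high -120 240 [-15.3  -4.1  14.1]
high -90 113 [-15.   -1.5  14. ]
high 30 77 [-7.6 -1.6  7.1]
high 60 137 [-12.   -0.7  12. ]
high 90 217 [-12.1  -0.5  11.6]
wall -120 15 [-15.3 -15.2 -15. ]
wall -90 79 [-15.3   8.4  12.9]
wall -60 89 [-12.2   8.6  12.1]
wall -30 118 [-12.2   2.3  12.1]
wall 0 95 [-12.3   8.7  12.3]
wall 30 87 [-12.3  -7.4  12. ]
wall 60 89 [-12.9  -5.8  12. ]
wall 90 80 [-13.   -8.6  12.4]
```

{"api": "carry_out", "payload": {
  "deltas": [
    [0.44,0.08,-1,0,0,0.05,1],
    [0.44,0.08,-1,0,0,0,1],
    [0.44,0.08,-1,0,0,0,1],
    [0.44,0.08,-1,0,0,0,1],
    [0.44,0.08,-1,0,0,0,1],
    [0.44,0.08,-1,0,0,0,1],
    [0.44,0.08,-1,0,0,0,1],
    [0.44,0.08,-1,0,0,0,1],
    [0.44,0.08,-1,0,0,0,1],
    [0.44,0.08,-1,0,0,0,1],
    [0.44,0.08,-1,0,0,0,1],
    [0.44,0.08,-1,0,0,0,1]
  ]
}}

```text
time_s: 5.55
tool_pos: [660.1, -94.0, 60.5]
tool_rot: [0.806, 0.592, 0.0, 0.0]
force: [-0.0, -0.5, 0.7]
gripper_width: 93.8
grasp_force: 0.0
```

{"api": "carry_out", "payload": {
  "deltas": [
    [0,0,-0.7,0,0,0,0.7],
    [0,0,-0.7,0,0,0,0.4],
    [0,0,-0.5,0,0,0,0.4],
    [0,0,-0.43,0,0,0,0.4],
    [0,0,0,0,0,0,0.4]
  ]
}}

```text
time_s: 6.05
tool_pos: [658.8, -93.9, 13.9]
tool_rot: [0.806, 0.592, -0.001, -0.001]
force: [-0.2, -0.6, 0.2]
gripper_width: 57.0
grasp_force: 0.0
```

{"api": "carry_out", "payload": {
  "deltas": [
    [0,0,0,0,0,0,0],
    [0,0,0,0,0,0,0],
    [0,0,0,0,0,0,0],
    [0,0,0,0,0,0,0],
    [0,0,0,0,0,0,0],
    [0,0,0,0,0,0,0],
    [0,0,0,0,0,0,0]
  ]
}}

```text
time_s: 6.75
tool_pos: [660.0, -93.9, 15.2]
tool_rot: [0.806, 0.592, 0.0, 0.0]
force: [-0.4, 0.9, 1.6]
gripper_width: 12.6
grasp_force: 30.0
```

{"api": "carry_out", "payload": {
  "deltas": [
    [0,0,0.5,0,0,0,0],
    [0,0,1,0,0,0,0],
    [0,0,1,0,0,0,0],
    [0,0,1,0,0,0,0],
    [0,0,1,0,0,0,0],
    [0,0,0.5,0,0,0,0]
  ]
}}

```text
time_s: 7.35
tool_pos: [660.6, -93.8, 117.2]
tool_rot: [0.806, 0.592, 0.001, 0.001]
force: [0.2, 0.3, -1.1]
gripper_width: 12.5
grasp_force: 30.0
```

{"api": "carry_out", "payload": {
  "deltas": [
    [-0.95,0.1,0,0,0,0.175,0],
    [-0.95,0.1,0,0,0,0.175,0],
    [-0.95,0.1,0,0,0,0.175,0],
    [-0.95,0.1,0,0,0,0.175,0],
    [-0.95,0.1,0,0,0,0.175,0],
    [-0.95,0.1,0,0,0,0.175,0],
    [-0.95,0.1,0,0,0,0.175,0],
    [-0.95,0.1,0,0,0,0.175,0],
    [-0.95,0.1,0,0,0,0.175,0],
    [-0.95,0.1,0,0,0,0.175,0],
    [0,0,0,0,0,0,0],
    [0,0,0,0,0,0,0]
  ]
}}

```text
time_s: 8.55
tool_pos: [470.5, -73.9, 115.1]
tool_rot: [0.728, 0.685, 0.0, 0.0]
force: [-0.1, 0.4, -1.6]
gripper_width: 12.8
grasp_force: 30.0
```

Run:
```python
from h import *
from scipy.spatial.transform import Rotation as R
o=get_obs(); print(o["time_s"],np.round(o["tool_pos"],1),np.round(o["force"],1),o["gripper_width"],o["grasp_force"])
Rm=R.from_quat(o["tool_rot"]).as_matrix(); print(np.round(Rm,4).tolist(),np.degrees(np.arctan2(Rm[1,0],Rm[0,0])))
a=np.radians(86.54); c0=np.array([469.0,-73.8]); ex=np.array([np.cos(a),np.sin(a)]); ey=np.array([-ex[1],ex[0]])
ims=[]
for n in("wrist","side"):
    p,d,c=cap(n); P=cloud(c,d); np.savez(n+"3",P=P,p=p)
    ims.append(p[...,::-1])
    for m in vision.masks_of("strip",n):
        k=m["mask"]; Q=P[k]; md=np.nanmedian(Q,0); print(n,m["p"],m["pixel"],k.sum(),np.round(md))
        if md[2]>60:
            X=(Q[:,:2]-c0)@ex;Y=(Q[:,:2]-c0)@ey
            print(" X",np.nanpercentile(X,[1,50,99]),"Y",np.nanpercentile(Y,[1,50,99]),"Z",np.nanpercentile(Q[:,2],[1,50,99]))
cv2.imwrite("pics/p3.png",np.vstack([ims[0][:300],cv2.resize(ims[1][170:320,240:560],None,fx=2,fy=2)]))
```

```text
8.55 [470.5 -73.9 115.1] [-0.1  0.4 -1.6] 12.8452865764858 29.9898961186409
[[0.0604, 0.9982, 0.0012], [0.9982, -0.0604, -0.0], [0.0, 0.0012, -1.0]] 86.53599539592885
wrist 0.98 [319.2, 230.6] 2264 [470. -66. 128.]
 X [-33.22921415   7.41994548  40.72892712] Y [-6.64625798 -0.10909586  6.13167886] Z [ 27.04500516 128.24800792 129.75552213]
side 0.76 [357.4, 230.7] 378 [468. -50. 121.]
 X [-70.52058877  23.938328    40.62500691] Y [-61.12950271   3.03057051   6.02142616] Z [6.76865826e-02 1.20538111e+02 1.29526291e+02]
side 0.68 [419.8, 211.6] 348 [ 448. -293.   18.]
side 0.61 [269.0, 192.8] 288 [ 733. -169.   25.]
```

View pics/p3.png

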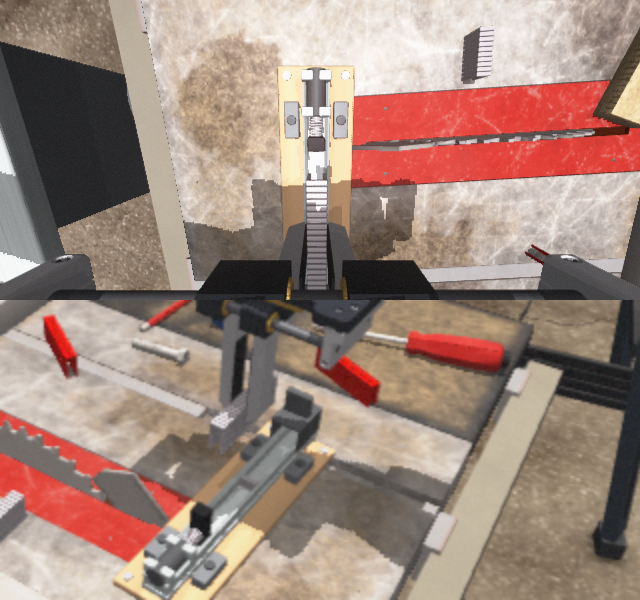

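The wrist half shows the strip held level and lined up over the channel at (317,230), with the black follower at (316,143). The side half shows it above the magazine. Now I'll re-measure the follower and centre line from this closer view.

Run:
```python
from h import *
P=np.load("wrist3.npz")["P"]
a=np.radians(86.54); c0=np.array([469.0,-73.8]); ex=np.array([np.cos(a),np.sin(a)]); ey=np.array([-ex[1],ex[0]])
X=(P[...,:2]-c0)@ex; Y=(P[...,:2]-c0)@ey; Z=P[...,2]
k=(abs(Y)<14)&(X>44)&(X<70)&(Z>49)&(Z<55); print("foll top",k.sum(),np.percentile(X[k],[1,3,50,97,99]),np.percentile(Y[k],[2,50,98]),np.median(Z[k]))
k=(abs(Y)<20)&(X>45)&(X<78)&(Z>24)&(Z<29); print("walls",np.percentile(Y[k],[1,2,98,99]))
k=(abs(Y)<20)&(X>80)&(X<118)&(Z>30)&(Z<38); print("rear block",np.percentile(Y[k],[1,3,97,99]))
k=(abs(Y)<60)&(X>20)&(X<140)&(Z>6)&(Z<10); print("board",np.percentile(X[k],99.5),np.percentile(Y[k],[.5,99.5]),np.median(Z[k]))
k=(abs(Y)<14)&(X>0)&(X<60)&(Z>120)&(Z<135); print("strip",k.sum(),np.percentile(X[k],[97,99,99.7]))
for x in (5,15,25,35):
    j=k&(abs(X-x)<5); print(x,np.percentile(Y[j],[2,50,98]),np.median(Z[j]))
```

```text
foll top 236 [52.18380566 52.21378126 57.77995092 63.15153037 63.17077161] [-6.94248914 -0.09392377  6.77157629] 51.81679744868312
walls [-12.22924544 -12.16937442  12.27246424  12.29574054]
rear block [-12.17642609 -11.25724028  11.45285312  12.3557233 ]
board 127.2869938906168 [-36.60133925  36.70374228] 7.926079493887357
strip 1515 [40.07644964 40.64358785 40.75903717]
5 [-13.20510763  -0.10146061  12.95729992] 128.2577855454931
15 [-6.42559067 -0.10542033  6.15584167] 128.32350539102762
25 [-6.31780567 -0.10725395  6.07079677] 128.28107362821964
35 [-6.22487609 -0.11079686  5.98995968] 128.29914029310135
```

{"api": "carry_out", "payload": {
  "deltas": [
    [0,0,-0.8,0,0,0,0],
    [0,0,-0.8,0,0,0,0],
    [0,0,-0.8,0,0,0,0],
    [0,0,-0.7,0,0,0,0],
    [0,0,-0.5,0,0,0,0],
    [0.02,0.3,0,0,0,0,0],
    [0,0,0,0,0,0,0],
    [0,0,0,0,0,0,0]
  ]
}}

```text
time_s: 9.55
tool_pos: [470.8, -67.4, 43.4]
tool_rot: [0.728, 0.686, 0.0, 0.0]
force: [0.3, -0.1, -1.4]
gripper_width: 12.5
grasp_force: 30.0
```

{"api": "carry_out", "payload": {
  "deltas": [
    [0,0.05,0,0,0,0,0],
    [0,0.05,0,0,0,0,0],
    [0.01,0.05,0,0,0,0,0],
    [0,0,0,0,0,0,0]
  ]
}}

```text
time_s: 9.95
tool_pos: [470.5, -64.7, 43.1]
tool_rot: [0.728, 0.686, 0.0, 0.0]
force: [0.3, 0.7, -1.7]
gripper_width: 12.6
grasp_force: 30.0
```

{"api": "carry_out", "payload": {
  "deltas": [
    [0,0.05,0,0,0,0,0],
    [0,0.05,0,0,0,0,0],
    [0.01,0.05,0,0,0,0,0],
    [0,0,0,0,0,0,0]
  ]
}}

```text
time_s: 10.35
tool_pos: [470.4, -62.5, 42.9]
tool_rot: [0.728, 0.685, -0.0, 0.0]
force: [-0.3, -3.4, 0.6]
gripper_width: 12.9
grasp_force: 30.0
```

{"api": "carry_out", "payload": {
  "deltas": [
    [0,0.05,0,0,0,0,0],
    [0,0.05,0,0,0,0,0],
    [0.01,0.05,0,0,0,0,0],
    [0,0,0,0,0,0,0]
  ]
}}

```text
time_s: 10.75
tool_pos: [470.7, -58.8, 42.9]
tool_rot: [0.728, 0.686, -0.0, -0.0]
force: [-0.6, -3.3, 0.9]
gripper_width: 13.0
grasp_force: 30.0
```

{"api": "carry_out", "payload": {
  "deltas": [
    [0.004,0.0625,0,0,0,0,0],
    [0.004,0.0625,0,0,0,0,0],
    [0.004,0.0625,0,0,0,0,0],
    [0.004,0.0625,0,0,0,0,0],
    [0.004,0.0625,0,0,0,0,0],
    [0.004,0.0625,0,0,0,0,0],
    [0.004,0.0625,0,0,0,0,0],
    [0.004,0.0625,0,0,0,0,0],
    [0.004,0.0625,0,0,0,0,0],
    [0.004,0.0625,0,0,0,0,0],
    [0,0,0,0,0,0,0],
    [0,0,0,0,0,0,0]
  ]
}}

```text
time_s: 11.95
tool_pos: [471.4, -47.0, 42.9]
tool_rot: [0.728, 0.685, -0.0, 0.0]
force: [-1.2, -6.5, 2.3]
gripper_width: 12.7
grasp_force: 30.0
```

Run:
```python
from h import *
o=get_obs(); print(o["time_s"],np.round(o["tool_pos"],1),np.round(o["tool_rot"],4),np.round(o["force"],1),np.round(o["wrist_torque"],2))
a=np.radians(86.54); c0=np.array([469.0,-73.8]); ex=np.array([np.cos(a),np.sin(a)]); ey=np.array([-ex[1],ex[0]])
p,d,c=cap("wrist"); P=cloud(c,d)
X=(P[...,:2]-c0)@ex; Y=(P[...,:2]-c0)@ey; Z=P[...,2]
k=(abs(Y)<9)&(X>25)&(X<64)&(Z>53)&(Z<60); print("strip",k.sum(),np.percentile(X[k],[97,99,99.7]),np.percentile(Y[k],[2,50,98]))
for x in (30,40,50,60):
    j=k&(abs(X-x)<5)
    if j.any(): print(x,np.percentile(Y[j],[2,50,98]),np.median(Z[j]))
k=(abs(Y)<14)&(X>60)&(X<90)&(Z>49)&(Z<53); print("foll",k.sum(),np.percentile(X[k],[1,50,99]),np.percentile(Y[k],[2,98]))
k=(abs(Y)<20)&(X>50)&(X<78)&(Z>24)&(Z<29); print("walls",np.percentile(Y[k],[1,2,98,99]))
p2,d2,_=cap("side"); cv2.imwrite("pics/p4.png",np.vstack([p[50:300,:,::-1],cv2.resize(p2[170:320,240:560,::-1],None,fx=2,fy=2)]))
```

```text
11.95 [471.4 -47.   42.9] [ 7.282e-01  6.854e-01 -5.000e-04  2.000e-04] [-1.2 -6.5  2.3] [-1.53  0.05  0.02]
strip 1254 [63.08430394 63.57679799 63.84690678] [-5.73984282  0.65467626  6.8971774 ]
30 [-5.74997171  0.02579776  6.47975724] 56.10310312109911
40 [-8.13101749  0.34540241  8.1956375 ] 56.09031750157085
50 [-5.54843495  0.65523075  6.87506583] 55.99561199099152
60 [-5.48036452  0.65427988  6.77083941] 56.02699055138282
foll 458 [67.75425258 73.78708614 79.6632755 ] [-6.72029519  7.45056877]
walls [-12.192498   -12.16514555  12.20855778  12.25008545]
```

View pics/p4.png

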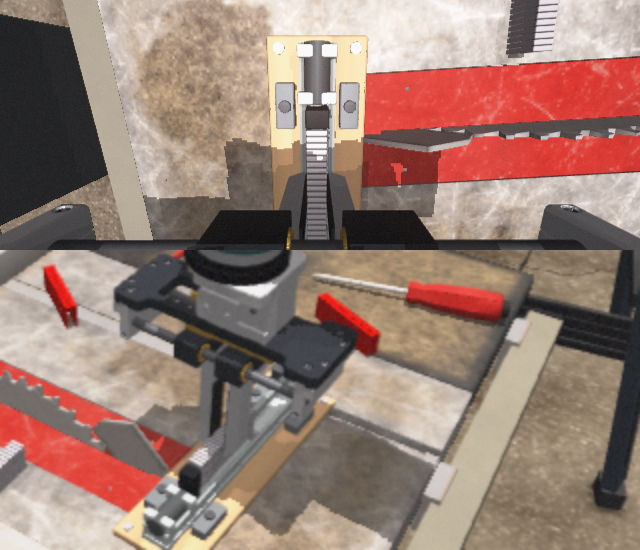

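The wrist half shows the strip end at (317,130) pressing the follower at (316,115), now about 15.6 mm back. I'll push about 1.8 mm more, nudge to centre, and lower.

{"api": "carry_out", "payload": {
  "deltas": [
    [0.015,0.045,0,0,0,0,0],
    [0.015,0.045,0,0,0,0,0],
    [0,0,-0.05,0,0,0,0],
    [0,0,-0.05,0,0,0,0],
    [0,0,-0.05,0,0,0,0],
    [0,0,-0.05,0,0,0,0],
    [0,0,0,0,0,0,0]
  ]
}}

```text
time_s: 12.75
tool_pos: [471.9, -45.4, 38.9]
tool_rot: [0.728, 0.685, -0.001, 0.0]
force: [-0.6, -6.6, 1.5]
gripper_width: 12.5
grasp_force: 30.0
```

{"api": "carry_out", "payload": {
  "deltas": [
    [0,0,-0.05,0,0,0,0],
    [0,0,-0.05,0,0,0,0],
    [0,0,-0.05,0,0,0,0],
    [0,0,0,0,0,0,0]
  ]
}}

```text
time_s: 13.15
tool_pos: [472.0, -45.4, 35.9]
tool_rot: [0.728, 0.685, -0.0, 0.0]
force: [-1.4, -6.2, 1.9]
gripper_width: 12.7
grasp_force: 30.0
```

{"api": "carry_out", "payload": {
  "deltas": [
    [0,0,-0.05,0,0,0,0],
    [0,0,-0.05,0,0,0,0],
    [0,0,-0.05,0,0,0,0],
    [0,0,-0.05,0,0,0,0],
    [0,0,-0.05,0,0,0,0],
    [0,0,0,0,0,0,0]
  ]
}}

```text
time_s: 13.75
tool_pos: [472.0, -45.4, 30.9]
tool_rot: [0.728, 0.685, -0.0, 0.0]
force: [-1.0, -6.1, 2.3]
gripper_width: 12.9
grasp_force: 30.0
```

{"api": "carry_out", "payload": {
  "deltas": [
    [0,0,-0.025,0,0,0,0],
    [0,0,-0.025,0,0,0,0],
    [0,0,0,0,0,0,0]
  ]
}}

```text
time_s: 14.05
tool_pos: [472.1, -45.4, 29.9]
tool_rot: [0.728, 0.685, -0.0, 0.0]
force: [-0.7, -6.0, 1.8]
gripper_width: 12.4
grasp_force: 30.0
```

{"api": "carry_out", "payload": {
  "deltas": [
    [0,0,-0.025,0,0,0,0],
    [0,0,0,0,0,0,0]
  ]
}}

```text
time_s: 14.25
tool_pos: [472.1, -45.4, 29.5]
tool_rot: [0.728, 0.685, -0.0, 0.0]
force: [-0.9, -6.4, 2.3]
gripper_width: 12.5
grasp_force: 30.0
```

{"api": "carry_out", "payload": {
  "deltas": [
    [0,0,-0.025,0,0,0,0],
    [0,0,0,0,0,0,0]
  ]
}}

```text
time_s: 14.45
tool_pos: [472.1, -45.4, 29.0]
tool_rot: [0.728, 0.685, -0.0, 0.0]
force: [-0.4, -6.2, 1.5]
gripper_width: 12.7
grasp_force: 30.0
```

{"api": "carry_out", "payload": {
  "deltas": [
    [0,-0.025,0,0,0,0,0],
    [0,-0.025,0,0,0,0,0],
    [-0.005,-0.025,0,0,0,0,0],
    [0,-0.025,0,0,0,0,0],
    [0,0,0,0,0,0,0]
  ]
}}

```text
time_s: 14.95
tool_pos: [471.9, -47.3, 28.9]
tool_rot: [0.728, 0.685, -0.0, 0.0]
force: [-0.2, -6.1, 1.2]
gripper_width: 12.5
grasp_force: 30.0
```

{"api": "carry_out", "payload": {
  "deltas": [
    [0,-0.025,0,0,0,0,0],
    [0,0,0,0,0,0,0]
  ]
}}

```text
time_s: 15.15
tool_pos: [471.9, -47.8, 28.9]
tool_rot: [0.728, 0.685, -0.0, 0.0]
force: [-0.2, -5.9, 2.1]
gripper_width: 12.9
grasp_force: 30.0
```

{"api": "carry_out", "payload": {
  "deltas": [
    [0,-0.025,0,0,0,0,0],
    [0,0,0,0,0,0,0]
  ]
}}

```text
time_s: 15.35
tool_pos: [471.9, -48.2, 28.9]
tool_rot: [0.728, 0.685, -0.0, 0.0]
force: [-0.2, -5.7, 2.0]
gripper_width: 12.9
grasp_force: 30.0
```

{"api": "carry_out", "payload": {
  "deltas": [
    [0,-0.02,0,0,0,0,0],
    [0,0,0,0,0,0,0]
  ]
}}

```text
time_s: 15.55
tool_pos: [471.9, -48.6, 28.9]
tool_rot: [0.728, 0.685, -0.0, 0.0]
force: [-0.4, -6.1, 2.1]
gripper_width: 12.6
grasp_force: 30.0
```

{"api": "carry_out", "payload": {
  "deltas": [
    [0,-0.015,0,0,0,0,0],
    [0,0,0,0,0,0,0]
  ]
}}

```text
time_s: 15.75
tool_pos: [471.9, -48.9, 28.9]
tool_rot: [0.728, 0.685, -0.0, 0.0]
force: [-1.2, -5.7, 1.4]
gripper_width: 12.4
grasp_force: 30.0
```

{"api": "carry_out", "payload": {
  "deltas": [
    [0,-0.015,0,0,0,0,0],
    [0,0,0,0,0,0,0]
  ]
}}

```text
time_s: 15.95
tool_pos: [471.9, -49.1, 28.9]
tool_rot: [0.728, 0.685, -0.0, 0.0]
force: [-1.3, -6.1, 2.2]
gripper_width: 12.6
grasp_force: 30.0
```

{"api": "carry_out", "payload": {
  "deltas": [
    [0,-0.02,0,0,0,0,0],
    [0,0,0,0,0,0,0]
  ]
}}

```text
time_s: 16.15
tool_pos: [471.8, -49.5, 28.9]
tool_rot: [0.728, 0.685, -0.0, 0.0]
force: [0.4, -6.6, 2.4]
gripper_width: 12.6
grasp_force: 30.0
```

{"api": "carry_out", "payload": {
  "deltas": [
    [0,-0.02,0,0,0,0,0],
    [0,0,0,0,0,0,0]
  ]
}}

```text
time_s: 16.35
tool_pos: [471.8, -49.7, 28.9]
tool_rot: [0.728, 0.685, -0.0, 0.0]
force: [-0.1, -6.0, 1.6]
gripper_width: 12.4
grasp_force: 30.0
```

Run:
```python
from h import *
o=get_obs(); print(o["time_s"],np.round(o["tool_pos"],1),np.round(o["force"],1),np.round(o["wrist_torque"],2))
a=np.radians(86.54); c0=np.array([469.0,-73.8]); ex=np.array([np.cos(a),np.sin(a)]); ey=np.array([-ex[1],ex[0]])
p,d,c=cap("wrist"); P=cloud(c,d)
X=(P[...,:2]-c0)@ex; Y=(P[...,:2]-c0)@ey; Z=P[...,2]
for x in (30,40,50,60,64):
    j=(abs(Y)<5)&(Z>35)&(Z<47)&(abs(X-x)<4)
    if j.any(): print(x,j.sum(),np.median(Z[j]))
k=(abs(Y)<14)&(X>56)&(X<90)&(Z>49)&(Z<54); print("foll",k.sum(),np.percentile(X[k],[1,50,99]))
```

```text
16.35 [471.8 -49.7  28.9] [-0.1 -6.   1.6] [-1.37  0.05  0.01]
30 176 42.09241073963176
40 192 42.20530876334173
50 212 42.150633894129754
60 203 42.086761950550795
64 92 42.11259582991546
foll 551 [65.59799852 71.41334872 77.23913734]
```

{"api": "carry_out", "payload": {
  "deltas": [
    [0,-0.02,0,0,0,0,0],
    [0,0,0,0,0,0,0]
  ]
}}

```text
time_s: 16.6
tool_pos: [471.9, -49.8, 28.9]
tool_rot: [0.728, 0.686, -0.0, -0.0]
force: [-1.4, -5.2, 2.2]
gripper_width: 12.7
grasp_force: 30.0
```

{"api": "carry_out", "payload": {
  "deltas": [
    [0,-0.02,0,0,0,0,0],
    [0,0,0,0,0,0,0]
  ]
}}

```text
time_s: 16.8
tool_pos: [471.8, -49.8, 28.9]
tool_rot: [0.728, 0.686, 0.0, -0.0]
force: [-2.0, -4.0, 3.1]
gripper_width: 12.6
grasp_force: 30.0
```

{"api": "carry_out", "payload": {
  "deltas": [
    [0,-0.02,0,0,0,0,0],
    [0,0,0,0,0,0,0]
  ]
}}

```text
time_s: 17.0
tool_pos: [471.9, -49.8, 28.9]
tool_rot: [0.728, 0.686, 0.0, -0.0]
force: [-1.5, -1.8, 3.6]
gripper_width: 12.7
grasp_force: 30.0
```

{"api": "carry_out", "payload": {
  "deltas": [
    [0,0,0,0,0,0,0.2],
    [0,0,0,0,0,0,0.35],
    [0,0,0,0,0,0,0.35],
    [0,0,0.5,0,0,0,0.35],
    [0,0,1,0,0,0,0.35],
    [0,0,1,0,0,0,0],
    [0,0,1,0,0,0,0],
    [0,0,1,0,0,0,0],
    [0,0,1,0,0,0,0],
    [0,0,0,0,0,0,0],
    [0,0,0,0,0,0,0]
  ]
}}

```text
time_s: 18.1
tool_pos: [472.2, -50.6, 139.3]
tool_rot: [0.728, 0.686, 0.0, 0.0]
force: [0.2, 0.9, 0.2]
gripper_width: 0.4
grasp_force: 0.0
```

Run:
```python
from h import *
o=get_obs(); print(o["time_s"],np.round(o["tool_pos"],1),np.round(o["force"],1),o["gripper_width"])
a=np.radians(86.54); c0=np.array([469.0,-73.8]); ex=np.array([np.cos(a),np.sin(a)]); ey=np.array([-ex[1],ex[0]])
p,d,c=cap("wrist"); P=cloud(c,d)
p2,d2,c2=cap("side"); cv2.imwrite("pics/p5.png",np.vstack([p[50:300,:,::-1],cv2.resize(p2[170:320,240:560,::-1],None,fx=2,fy=2)]))
X=(P[...,:2]-c0)@ex; Y=(P[...,:2]-c0)@ey; Z=P[...,2]
for x in range(-20,70,10):
    j=(abs(Y)<9)&(Z>36)&(Z<47)&(abs(X-x)<5)
    if j.sum()>5: print(x,j.sum(),np.median(Z[j]),np.percentile(Y[j],[2,98]))
p3,d3,c3=cap("top"); P=cloud(c3,d3)
for n,P in(("side",cloud(c2,d2)),("top",P)):
    X=(P[...,:2]-c0)@ex; Y=(P[...,:2]-c0)@ey; Z=P[...,2]
    k=(abs(Y)<18)&(X<-70)&(X>-140)&(Z>52)&(Z<74)
    if k.sum(): print(n,"tab",k.sum(),np.percentile(X[k],[2,50,98]),np.percentile(Y[k],[2,98]),Z[k].max())
```

```text
18.1 [472.2 -50.6 139.3] [0.2 0.9 0.2] 0.42751414351174344
0 85 41.992999123677464 [-6.66167374  5.91327852]
10 118 42.000596969395446 [-6.63387526  5.85671566]
20 122 42.05471198543785 [-6.57021632  5.80586543]
30 126 42.0855329402724 [-6.51891513  5.75004588]
40 128 42.0558523098947 [-6.48136983  5.69496267]
50 125 42.1547272751489 [-6.40026106  5.63842363]
60 123 42.21534697655147 [-6.34241114  5.5832253 ]
side tab 144 [-107.46397196 -101.10436965  -99.1267656 ] [-11.01103733  13.41842645] 72.29047079978841
top tab 42 [-108.70239344 -104.24909904 -100.2814115 ] [-14.37906245  11.1156132 ] 73.69329133008887
```

View pics/p5.png

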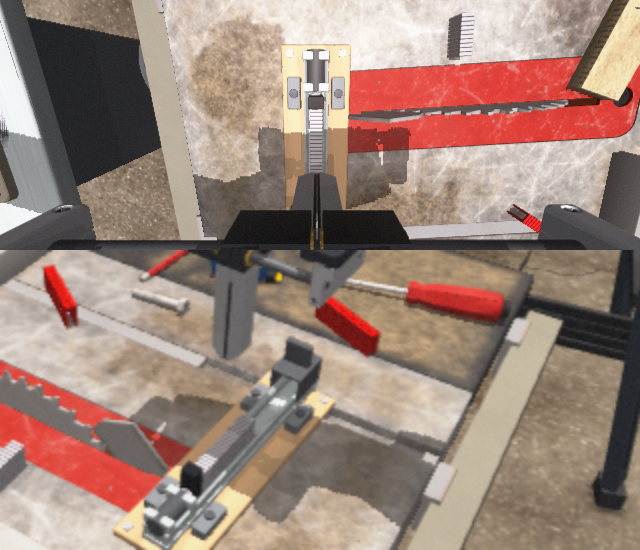

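The strip lies flat in the channel at (316,140) in the wrist half, top at z = 42 mm, held between nose and follower. The cover tab is at (298,353) in the side half. Next is the shut gripper behind the tab.

{"api": "carry_out", "payload": {
  "deltas": [
    [-0.06,-1,0,0,0,0,0],
    [-0.06,-1,0,0,0,0,0],
    [-0.06,-1,0,0,0,0,0],
    [-0.06,-1,0,0,0,0,0],
    [-0.06,-1,0,0,0,0,0],
    [-0.06,-1,0,0,0,0,0],
    [-0.06,-1,0,0,0,0,0],
    [-0.06,-1,0,0,0,0,0],
    [0,0,-0.5,0,0,0,0],
    [0,0,-1,0,0,0,0],
    [0,0,-1,0,0,0,0],
    [0,0,-1,0,0,0,0]
  ]
}}

```text
time_s: 19.45
tool_pos: [461.9, -208.9, 67.1]
tool_rot: [0.728, 0.686, 0.0, -0.001]
force: [-0.3, -0.5, 0.6]
gripper_width: 0.6
grasp_force: 0.0
```

{"api": "carry_out", "payload": {
  "deltas": [
    [0,0,-0.7,0,0,0,0],
    [0,0,0,0,0,0,0],
    [0.03,0.4,0,0,0,0,0],
    [0.01,0.2,0,0,0,0,0],
    [0.01,0.2,0,0,0,0,0],
    [0.01,0.2,0,0,0,0,0]
  ]
}}

```text
time_s: 20.05
tool_pos: [464.2, -190.2, 55.5]
tool_rot: [0.728, 0.686, 0.0, 0.001]
force: [-0.1, -4.0, 1.3]
gripper_width: 0.5
grasp_force: 1.6
```

{"api": "carry_out", "payload": {
  "deltas": [
    [0.012,0.2,0,0,0,0,0],
    [0.012,0.2,0,0,0,0,0],
    [0.012,0.2,0,0,0,0,0],
    [0.012,0.2,0,0,0,0,0]
  ]
}}

```text
time_s: 20.45
tool_pos: [465.0, -174.7, 55.1]
tool_rot: [0.728, 0.685, 0.0, 0.001]
force: [0.2, -2.2, 2.3]
gripper_width: 0.3
grasp_force: 1.7
```

{"api": "carry_out", "payload": {
  "deltas": [
    [0.012,0.2,0,0,0,0,0],
    [0.012,0.2,0,0,0,0,0],
    [0.012,0.2,0,0,0,0,0],
    [0.012,0.2,0,0,0,0,0],
    [0.012,0.2,0,0,0,0,0],
    [0.012,0.2,0,0,0,0,0],
    [0.012,0.2,0,0,0,0,0],
    [0.012,0.2,0,0,0,0,0],
    [0.012,0.2,0,0,0,0,0],
    [0.012,0.2,0,0,0,0,0]
  ]
}}

```text
time_s: 21.45
tool_pos: [467.2, -134.2, 54.9]
tool_rot: [0.728, 0.686, 0.0, 0.0]
force: [1.9, -2.7, 0.9]
gripper_width: 0.5
grasp_force: 1.7
```

{"api": "carry_out", "payload": {
  "deltas": [
    [0.012,0.2,0,0,0,0,0],
    [0.012,0.2,0,0,0,0,0],
    [0.012,0.2,0,0,0,0,0],
    [0.012,0.2,0,0,0,0,0],
    [0.012,0.2,0,0,0,0,0],
    [0.012,0.2,0,0,0,0,0],
    [0.012,0.2,0,0,0,0,0],
    [0.006,0.1,0,0,0,0,0],
    [0.006,0.1,0,0,0,0,0],
    [0.006,0.1,0,0,0,0,0]
  ]
}}

```text
time_s: 22.45
tool_pos: [469.0, -100.4, 54.9]
tool_rot: [0.728, 0.686, -0.0, -0.0]
force: [0.4, -4.6, 0.7]
gripper_width: 0.3
grasp_force: 1.6
```

{"api": "carry_out", "payload": {
  "deltas": [
    [0.006,0.1,0,0,0,0,0],
    [0.006,0.1,0,0,0,0,0],
    [0.006,0.1,0,0,0,0,0],
    [0,0,0,0,0,0,0]
  ]
}}

```text
time_s: 22.85
tool_pos: [469.2, -94.0, 54.8]
tool_rot: [0.728, 0.686, -0.0, -0.0]
force: [1.2, -1.0, -0.3]
gripper_width: 0.4
grasp_force: 0.8
```

{"api": "carry_out", "payload": {
  "deltas": [
    [0.003,0.05,0,0,0,0,0],
    [0.003,0.05,0,0,0,0,0],
    [0.003,0.05,0,0,0,0,0]
  ]
}}

```text
time_s: 23.15
tool_pos: [469.2, -91.6, 54.8]
tool_rot: [0.728, 0.686, -0.0, -0.0]
force: [1.1, -2.8, -0.3]
gripper_width: 0.7
grasp_force: 1.5
```

{"api": "carry_out", "payload": {
  "deltas": [
    [0.003,0.05,0,0,0,0,0],
    [0.003,0.05,0,0,0,0,0],
    [0,0,0,0,0,0,0]
  ]
}}

```text
time_s: 23.45
tool_pos: [469.3, -90.1, 54.8]
tool_rot: [0.728, 0.685, -0.001, -0.0]
force: [0.1, -4.5, 0.5]
gripper_width: 0.1
grasp_force: 2.4
```

{"api": "carry_out", "payload": {
  "deltas": [
    [0.003,0.05,0,0,0,0,0],
    [0.003,0.05,0,0,0,0,0],
    [0,0,0,0,0,0,0]
  ]
}}

```text
time_s: 23.75
tool_pos: [469.2, -90.0, 54.8]
tool_rot: [0.729, 0.685, -0.001, 0.001]
force: [0.3, -10.2, -0.9]
gripper_width: 0.5
grasp_force: 4.5
```

The force rose to 10 N and motion stopped at y = -90, which matches the expected home. Backing off and checking.

{"api": "carry_out", "payload": {
  "deltas": [
    [0,-0.2,0,0,0,0,0],
    [-0.03,-0.5,0,0,0,0,0],
    [0,0,0.5,0,0,0,0],
    [0,0,1,0,0,0,0],
    [0,0,1,0,0,0,0],
    [0,0,1,0,0,0,0],
    [0,-0.5,1,0,0,0,0],
    [0,-0.5,1,0,0,0,0],
    [0,-0.5,1,0,0,0,0],
    [0,-0.5,1,0,0,0,0],
    [0,0,0,0,0,0,0],
    [0,0,0,0,0,0,0]
  ]
}}

```text
time_s: 24.95
tool_pos: [469.0, -140.9, 205.1]
tool_rot: [0.728, 0.686, 0.0, 0.0]
force: [-0.6, -0.3, -0.2]
gripper_width: 0.8
grasp_force: 0.0
```

Run:
```python
from h import *
o=get_obs(); print(o["time_s"],np.round(o["tool_pos"],1),np.round(o["force"],1))
a=np.radians(86.54); c0=np.array([469.0,-73.8]); ex=np.array([np.cos(a),np.sin(a)]); ey=np.array([-ex[1],ex[0]])
p,d,c=cap("wrist"); p2,d2,c2=cap("side"); cv2.imwrite("pics/p6.png",np.vstack([p[50:300,:,::-1],cv2.resize(p2[170:320,240:560,::-1],None,fx=2,fy=2)]))
for n,P in(("wrist",cloud(c,d)),("side",cloud(c2,d2))):
    X=(P[...,:2]-c0)@ex; Y=(P[...,:2]-c0)@ey; Z=P[...,2]
    k=(abs(Y)<18)&(X<60)&(X>-60)&(Z>60)&(Z<74)
    if k.sum(): print(n,"tab",k.sum(),np.percentile(X[k],[2,50,98]))
    k=(abs(Y)<18)&(X<60)&(X>-60)&(Z>44)&(Z<49); print("rail",k.sum(),np.percentile(X[k],[2,98]) if k.sum() else 0)
    for x in range(20,70,10):
        j=(abs(Y)<5)&(Z>36)&(Z<46)&(abs(X-x)<5)
        if j.sum()>5: print(x,j.sum(),np.median(Z[j]))
```

```text
24.95 [ 469.  -140.9  205.1] [-0.6 -0.3 -0.2]
wrist tab 183 [-6.70287801 -2.23152253  0.99132857]
rail 790 [-23.79730733  18.69753426]
20 51 42.286811272267926
30 81 42.23834418461058
40 81 42.12899996211405
50 83 42.035385736294984
60 88 42.1494888030721
side tab 110 [-8.20840277 -0.65030144  1.44953733]
rail 203 [-24.24256218  18.27062763]
20 28 41.87160749991017
30 24 42.00415154680121
40 27 41.85324589592062
50 30 41.563454305644655
```

View pics/p6.png

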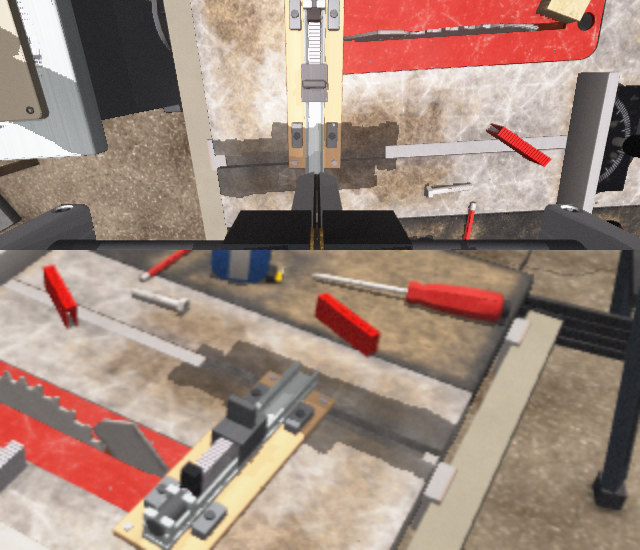

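The tab is home at (315,77) in the wrist half, and the strip sits flat between rail and follower. Tab centre measures about -2.8 against an expected -2.3. The gripper is clear, so I'm handing in.

```bash
python3 -c "
from cell import order
print(order.finish_job())"
```

```text
the job is handed in; nothing more can be done
None
```

The long strip is seated flat in the channel between the nose stop and the follower, the cover rail is pushed home to its stop, and the job is handed in at about 25 s; no verdict came back.

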